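# Turn the feeding turntable until the flake canister faces front

### The job

On the white shelf beside the tank, push the turntable round by its rim with your fingertips until the tall yellow flake canister stands squarely at the front, facing the shelf's open front edge. Nothing is to be picked up: do not touch the canister, its neighbours on the turntable or the open bin, leave everything upright and all else where it lies, and finish with the turntable at rest.

Things in the scene. Friction and masses are not known exactly. Their poses are not given: they have to be found in the camera images.
- canister: the wanted flake canister: upright yellow capped cylinder, 57 mm in diameter, 127 mm tall, by far the tallest thing on the turntable, about 0.12 kg. Origin: centre of its underside; z up. It stands loose on the liner, about 62 mm from the turntable's axis, and rides round with it by friction.
- tub: bystander on the turntable: short squat yellow capped tub, 59 mm in diameter, 55 mm tall, loose; origin: centre of its underside.
- cup: bystander on the turntable: clear glass feeding cup, open, 56 mm across the rim, 60 mm tall, loose; origin: centre of its underside.
- dropper: bystander on the turntable: slim white dropper bottle with a black cap, 36 mm in diameter, 86 mm tall, loose; origin: centre of its underside.
- jar: bystander on the turntable: amber glass jar with a black lid, about 50 mm in diameter, 78 mm tall, loose; origin: centre of its underside.
- shelf: low white powder-coated aluminium shelf, 340 mm deep (its x) by 600 mm long (its y), fixed; top surface 50 mm above the console. Origin: centre of its underside. Its front is the long open edge on its own -x side, nearer the robot, without upstand; a thin upstand rises 45 mm along the back edge, 13 mm along both ends.
- turntable_axis (a point): fixed point on the turntable's upright axis, level with the liner that the things stand on (37.5 mm above the shelf, 2.5 mm below the rim's top). Belongs to the shelf and has its axes: -x points straight to the shelf's front edge (the front of the turntable), z up. The rim in front is free: nothing stands between it and the front edge.
- turntable (a joint): angle through which the round grey plastic turntable has been turned since the start (it reads 0 there, however the turntable then stands), rad, growing counter-clockwise seen from above; endless both ways. Plain bearing: about 1 N at the rim moves it, it stays where it is left. 290 mm across, rim from 16 to 40 mm above the shelf, 2.5 mm proud of the rubber liner.
- notch (a point): middle of one of the five equal finger notches in the turntable's rim, 72 degrees apart round the axis, half-way up the rim; turns with it. Cut right through, open outwards and upwards, about 55 mm wide and 20 mm deep (radius 125 to 145 mm from the axis; this point at 135 mm). Between the notches are rim lobes about 110 mm wide with ends rounded to 10 mm radius. Its x points outwards.
- bin_rack: bystander at the right rear of the shelf (its -y end): white metal holder, 80 mm deep, 124 mm wide, 118 mm tall, with a clear plastic tilt-out bin swung open to the front (lip up to 70 mm ahead of the holder, top up to 130 mm above the shelf). Fixed; origin: centre of its underside; front to its -x.
- magnet: bystander on the shelf left of the turntable: black magnet glass cleaner, 48 x 70 x 32 mm, loose; origin: centre of its underside.
- scoop: bystander on the console to the left: orange plastic scoop, 170 mm long, 27 mm tall, loose, lying along its x; origin: near its middle, on the underside.
- rake: bystander on the console to the right: grey gravel rake, 340 mm long, 80 mm wide at the comb, 17 mm high, loose, lying along its x; origin: near its middle, on the underside.
There are look-alikes about, which are no part of the job. What is shaped like the canister but orange or turquoise is not meant.

How it is judged:
By the outcome, as a careful person would: the job done as asked, in the order asked, and still so for the second after the job is handed in, with the robot touching nothing.
It also fails if it takes over 72 s, if anything falls off the work surface, if the arm or the gripper's body presses on something with over 40 N, if the wrist force passes 120 N, or if a joint passes its speed limit or range.

### The arm

A 6-joint arm with a two-finger parallel gripper is mounted at the origin on the work surface. World frame = base frame: x ahead of the robot, y to its left, z up, the work surface at z = 0. Lengths are in m, angles in degrees, forces in N, time in s.
With the tool pointing down it reaches from about 0.275 to 0.75 m from the base axis. Payload 10.2 kg.
Tool frame: the origin (TCP) lies on the centre line of the jaws, within the pads' length; the fingertips stand 17 mm ahead of it and the grasp point (between the pads) lies 2 mm behind it (bot.tip_extent is the distance from the TCP to the fingertips, in m); z points along the fingers, y is the direction in which the jaws open and shut (so a half turn about z gives the same grasp; the last joint's range is limited). The gripper opens to 88 mm and grips with 3 to 60 N. Pads are 18 mm wide; open, the fingers measure 123 mm over their backs; the gripper's body (75 mm by 187 mm) begins 45 mm behind the grasp point.
Start: joints at [-83.102, 17.928, 85.812, -0, 76.261, -12.8], TCP at [0.177, -0.494, 0.256] pointing down, gripper open.
Joint ranges: [-168.41, 168.41], [-55.51, 124.54], [10.69, 146.95], [-70.63, 250.63], [1, 178], [-165.06, 165.06]. Speed limits (degrees/s): [136.94, 136.94, 172.46, 180, 180, 180].

### API

Orientations are given as a 3x3 rotation matrix whose columns are the frame's x, y, z axes.
In Python, from workcell import bot, get_image, camera_model, workorder, look_for, silhouettes gives the robot as it stands.
- The arm moves only by the shell command python3 -m crank 'ROWS' [OPENING]. ROWS is JSON, a list of rows, each a list of 4 numbers: the shift along the world's x, y, z in m, then the turn about the world's z in degrees. In form: [[x, y, z, spin], ...]. A call has 1 to 12 rows; each row shifts and turns the pose as measured when the row begins; what a row does not reach is not made up. A row lasts 1/8 s, in which the tool goes at most 62.5 mm and 10.7 degrees, less where a joint would pass 70% of its speed; a pose out of reach is approached as far as the arm can. A call with a gripper value outside its range is refused whole. OPENING is the opening, from 0 (shut) to 1 (fully open), set as the call begins (- or left out, the last holds). The fingers move at their own pace and stop on an object; the grip force is fixed at half the most. Time passes only in rows, so rows that do not move let the fingers close. It gives the time, the measured TCP pose, the force and the opening at its end, in the units of the state.
- bot.state(): the state, without advancing time (a new reading comes with each control period).
- get_image(name): name is "scene" or "top" or "wrist"; returns the picture (400x640x3 uint8, red, green, blue); there is no depth.
- camera_model(name): a dict with "fx", "fy", "cx", "cy" (pixels), "rvec" (rotation vector, rad) and "tvec" (3), from world to camera coordinates, as OpenCV has them. Camera axes: x right, y down, z forward; pixel columns grow to the right and rows downward; lengths in m; the calibration is good to about 2 mm. A picture is of the moment at which its call begins: read the wrist's pose just before it. camera_model takes no time and is no camera call; for the wrist camera it gives the pose at the moment of the call.
- workorder.sign_off(): hands the job in, once; it reports no verdict.
Trained networks look in the newest picture that a camera, given by its name, has taken for a name from the list of things; names that differ only in an ending like _2 or _b are one class to them, and where a whole thing is asked for, a point or a joint stands for the part that bears it (a point fixed in the world has none). Each returns a list of dicts, best first, with "score" (0 to 1); they miss things now and then, are a little off and sometimes report something else, mostly with a low value. They report only what shows in the picture. A call takes as long as a camera call. They do not tell look-alikes from the thing itself.
- look_for(camera, name): "at" ([x, y, z] in m, in world coordinates, good to about 4 mm: the middle of the surface that is visible of it).
- silhouettes(camera, name): "pixels" (400x640 bool, what is visible of it).
The state is a dict: "time": time; "q": joint angles; "joint_vel": joint speeds; "effort": joint torques, N m; "tool_pos": TCP position; "ee_rot": TCP orientation; "force": force on the tool from outside, world axes, zero at the start; "ft_torque": the same for the moment, N m; "grip_width": finger opening in m.
Only numpy, scipy, OpenCV 4.12 (cv2) and the standard library are available. Lean on these libraries where they do the work, as an engineer would, in place of code of your own. Each camera call takes 0.05 s, during which the arm holds its last target.

## Working session

There is one attempt and no reset: what is moved stays moved. The work goes in short steps, Python scripts to look and compute and a shell command to move; the robot and the scene stay as the last step left them, time stands still between calls to the robot, and variables do not carry over. Pictures are saved under pics/ and viewed, and the job is handed in when it is done.

```bash
mkdir -p pics; ls; python3 - <<'E'
from workcell import *
import cv2
for n in ("scene","top"):
    cv2.imwrite(f"pics/{n}0.png",get_image(n)[:,:,::-1])
    for t in ("canister","turntable","turntable_axis","notch","shelf","tub","cup","dropper","jar","bin_rack"):
        try: print(n,t,[(round(d['score'],2),[round(v,3) for v in d['at']]) for d in look_for(n,t)][:6])
        except Exception as e: print(n,t,e)
s=bot.state();print(s['time'],s['tool_pos'],s['ee_rot'],s['force'],s['grip_width'])
E
```

```text
pics
scene canister [(0.86, [0.387, -0.057, 0.085]), (0.83, [0.398, 0.112, 0.078]), (0.76, [0.694, 0.004, 0.162]), (0.65, [0.72, 0.356, 0.09]), (0.63, [0.545, 0.592, 0.014])]
scene turntable [(0.59, [0.667, 0.04, 0.087])]
scene turntable_axis [(0.81, [0.704, 0.104, 0.049])]
scene notch [(0.58, [0.665, 0.037, 0.091])]
scene shelf [(0.77, [0.712, 0.106, 0.049])]
scene tub [(0.54, [0.575, 0.051, 0.133])]
scene cup []
scene dropper [(0.79, [0.565, -0.027, 0.141])]
scene jar []
scene bin_rack []
top canister [(0.84, [0.385, 0.095, 0.13]), (0.83, [0.669, -0.01, 0.216]), (0.78, [0.37, -0.068, 0.128]), (0.72, [0.701, 0.338, 0.125]), (0.51, [0.585, -0.124, 0.053])]
top turntable [(0.93, [0.608, -0.009, 0.092]), (0.32, [0.587, -0.125, 0.056])]
top turntable_axis [(0.59, [0.588, -0.125, 0.052])]
top notch [(0.96, [0.609, -0.007, 0.085])]
top shelf [(0.56, [0.58, -0.122, 0.044])]
top tub [(0.61, [0.56, 0.034, 0.146])]
top cup [(0.57, [0.627, -0.061, 0.094])]
top dropper []
top jar [(0.66, [0.631, 0.05, 0.165])]
top bin_rack [(0.56, [0.631, -0.294, 0.126])]
1.1 [ 0.17693055 -0.49428682  0.25572794] [[ 9.41480245e-01  3.37068163e-01 -3.20113102e-05]
 [ 3.37068163e-01 -9.41480246e-01  1.13091487e-05]
 [-2.63260622e-05 -2.14373336e-05 -9.99999999e-01]] [-0.32217841  0.342662   -0.28125437] 0.08819964804630812
```

View pics/scene0.png

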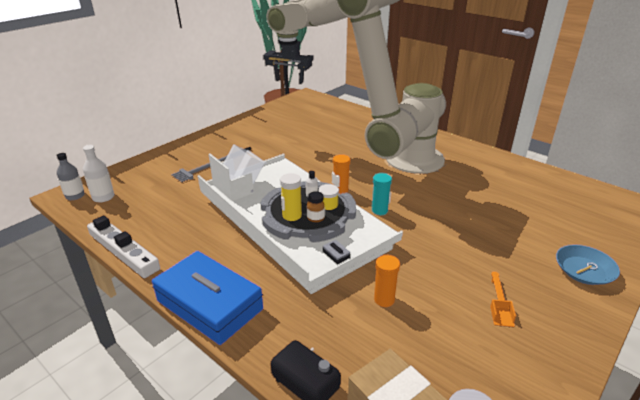

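View pics/top0.png

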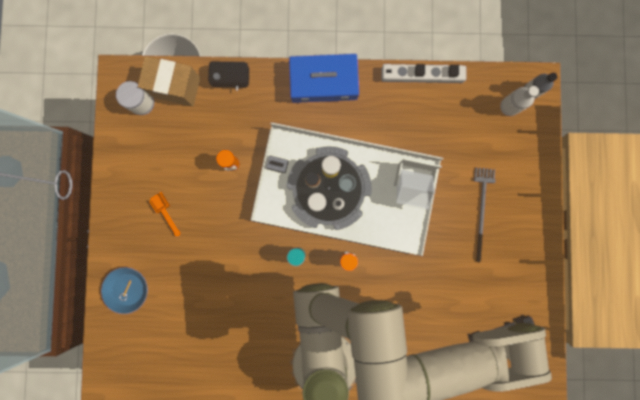

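```bash
cat > h.py <<'E'
from workcell import *
import cv2, numpy as np
def cam(n):
    c=camera_model(n);K=np.array([[c['fx'],0,c['cx']],[0,c['fy'],c['cy']],[0,0,1]]);R=cv2.Rodrigues(np.array(c['rvec'],float))[0];return K,R,np.array(c['tvec'],float).ravel()
def ray(n,uv,z,C=None):
    K,R,t=C or cam(n);d=R.T@np.linalg.inv(K)@np.array([uv[0],uv[1],1.]);o=-R.T@t
    return o+d*(z-o[2])/d[2]
def proj(n,P,C=None):
    K,R,t=C or cam(n);p=K@(R@np.array(P,float)+t);return p[:2]/p[2]
E
python3 - <<'E'
from h import *
im=get_image("top")[:,:,::-1]
c=im[110:270,230:460]
cv2.imwrite("pics/topcrop.png",cv2.resize(c,None,fx=3.4,fy=3.4,interpolation=cv2.INTER_CUBIC))
im2=get_image("scene")[:,:,::-1]
cv2.imwrite("pics/scenecrop.png",cv2.resize(im2[130:290,190:410],None,fx=3.5,fy=3.5,interpolation=cv2.INTER_CUBIC))
for t in("turntable","shelf","canister","tub","jar","notch"):
    for d in silhouettes("top",t)[:3]:
        m=d['pixels'];ys,xs=np.nonzero(m);print(t,d['score'],m.sum(),xs.min(),xs.max(),ys.min(),ys.max())
K,R,t=cam("top");print(K,-R.T@t)
E
```

```text
turntable 0.68 3982 287 371 146 228
shelf 0.62 10252 252 442 123 254
canister 0.81 268 340 357 251 270
canister 0.74 353 217 240 150 170
canister 0.66 269 288 305 247 265
tub 0.83 257 309 326 193 210
jar 0.71 219 305 320 171 187
notch 0.64 4146 287 371 146 229
[[453.91693688   0.         325.12567014]
 [  0.         453.91693688 196.83887513]
 [  0.           0.           1.        ]] [0.47701744 0.01589356 1.62699269]
```

```bash
ls pics
```

```text
scene0.png
scenecrop.png
top0.png
topcrop.png
```

View pics/topcrop.png

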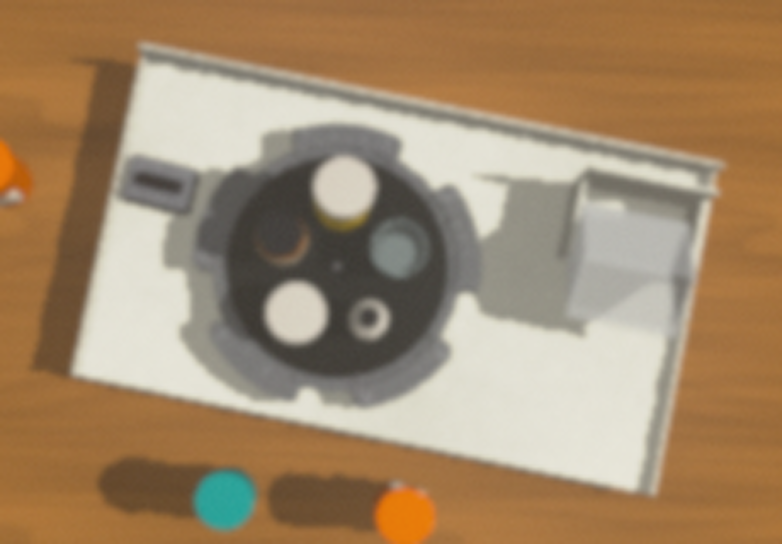

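View pics/scenecrop.png

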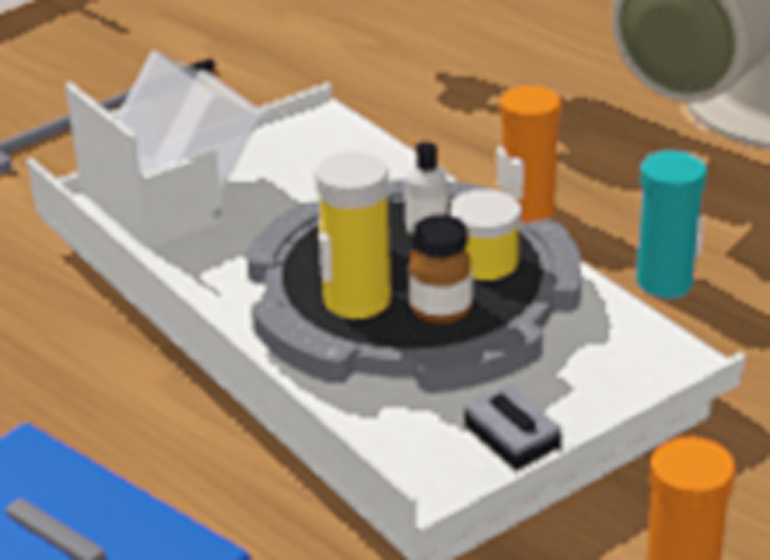

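```bash
python3 - <<'E'
from h import *
C=cam("top");f=lambda u,v:(u/3.4+230-.35,v/3.4+110-.35)
P=lambda u,v,z:ray("top",f(u,v),z,C)
fl=P(72,376,.05);fr=P(655,493,.05);print("front corners",fl,fr,np.linalg.norm(fl-fr))
d=fl-fr;yaw=np.degrees(np.arctan2(-d[0],d[1]));print("shelf yaw",yaw)
ax=P(336,266,.0875);print("axis",ax)
n=-np.array([np.cos(np.radians(yaw)),np.sin(np.radians(yaw))]);fa=np.degrees(np.arctan2(n[1],n[0]));print("front angle",fa, "dist to front", (fl-ax)[:2]@n)
def pol(p):
    v=p[:2]-ax[:2];return np.hypot(*v),(np.degrees(np.arctan2(v[1],v[0]))-fa+180)%360-180
for nm,u,v,z in [("can",345,183,.2145),("tub",296,312,.1425),("jar",283,236,.1655),("drop",370,318,.1735),("cup",400,248,.1475),
  ("notch f",310,392,.09),("notch r",455,300,.09),("notchUR",416,165,.09),("turq",225,499,.127),("orange",405,515,.127)]:
    p=P(u,v,z);print(nm,p.round(3),np.round(pol(p),3))
E
```

```text
front corners [0.49931058 0.26244744 0.05      ] [ 0.38976698 -0.33285184  0.05      ] 0.605294171559836
shelf yaw -10.426602346783627
axis [ 0.6128865  -0.00448169  0.0875    ]
front angle 169.57339765321638 dist to front 0.16000821916072944
can [ 0.679 -0.01   0.214] [ 6.60000e-02 -1.74325e+02]
tub [0.563 0.034 0.143] [  0.063 -27.264]
jar [0.634 0.047 0.165] [ 5.60000e-02 -1.01558e+02]
drop [ 0.557 -0.036  0.174] [ 0.065 39.788]
cup [ 0.626 -0.065  0.147] [6.20000e-02 1.12628e+02]
notch f [0.487 0.02  0.09 ] [ 0.129 -0.325]
notch r [ 0.581 -0.124  0.09 ] [ 0.124 85.245]
notchUR [ 0.716 -0.083  0.09 ] [1.30000e-01 1.52983e+02]
turq [0.382 0.1   0.127] [  0.253 -13.874]
orange [ 0.369 -0.074  0.127] [ 0.253 26.393]
```

```bash
python3 - <<'E'
from h import *
im=get_image("top")[:,:,::-1];C=cam("top")
ax=np.array([.6129,-.0045]);fa=169.57
# polar unwrap at z=.09
W=720;rs=np.linspace(.09,.16,140);A=np.linspace(-180,180,W)
mx=np.zeros((140,W),np.float32);my=mx.copy()
for i,r in enumerate(rs):
    for j,a in enumerate(A):
        t=np.radians(a+fa);u=proj("top",[ax[0]+r*np.cos(t),ax[1]+r*np.sin(t),.09],C);mx[i,j],my[i,j]=u
o=cv2.remap(im,mx,my,cv2.INTER_CUBIC)
for k in range(-180,180,30):cv2.line(o,(int((k+180)*2),0),(int((k+180)*2),6),(0,0,255),1)
cv2.imwrite("pics/polar.png",cv2.resize(o,(720,280)))
E
```

```text
(no output)
```

View pics/polar.png

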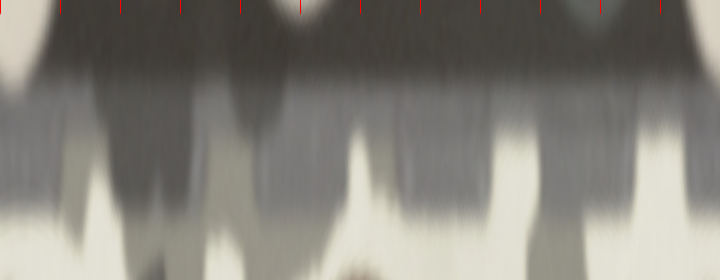

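Candidates seen in the top view are below.

| Thing | Pixel | Verdict |
|---|---|---|
| tall yellow, on turntable | (331,164) | wanted: yellow and tallest on the turntable in the scene crop |
| tub, yellow but short | (317,202) | no |
| orange | (348,262) | no |
| orange | (226,158) | no |
| turquoise | (296,256) | no |

The canister sits at about -174° from the front, and the notches are at about 6.5° + 72k. The plan is to turn +174° CCW in two strokes.

First I move to hover over the notch at -65.5°.

```bash
python3 - <<'E'
import numpy as np
for rel in(-65.5,):
  t=np.radians(rel+169.57);print(.6129+.137*np.cos(t),-.0045+.137*np.sin(t),"yang",rel+259.57-180)
E
python3 -m crank '[[0.03,0.05,0.01,7],[0.033,0.052,0,7],[0.033,0.052,0,7],[0.033,0.052,0,7],[0.033,0.052,0,7],[0.033,0.052,0,7],[0.033,0.052,0,7],[0.033,0.052,0,7],[0.033,0.052,0,7],[0.033,0.052,0,7],[0.033,0.05,0,7],[0.02,0.03,0,7]]' 0
python3 - <<'E'
from h import *
s=bot.state();print(s['tool_pos'],s['q'],s['ee_rot'][:,1],s['force'],s['grip_width'])
cv2.imwrite("pics/w1.png",get_image("wrist")[:,:,::-1])
E
```

```text
0.5795943198177015 0.12838992312284048 yang 14.069999999999993
time: 3.05
tool_pos: [0.5604, 0.1171, 0.2668]
ee_rot: [[-0.278, 0.96, 0.006], [0.96, 0.278, 0.0], [-0.001, 0.006, -1.0]]
force: [-0.5, -1.4, -0.3]
grip_width: 0.0001
[0.56043016 0.11714736 0.266818  ] [ 7.94625455e-02  2.33851233e+01  7.64700876e+01  1.76496948e-02
  7.97900522e+01 -1.60879106e+01] [0.96044867 0.27839174 0.00603292] [-0.46983021 -1.4172737  -0.34948639] 0.00010242118151000267
```

View pics/w1.png

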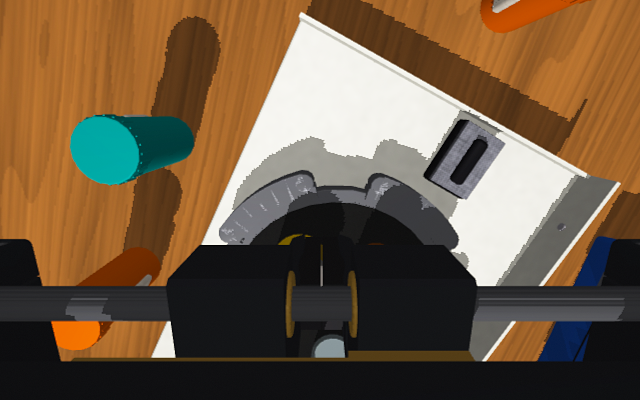

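```bash
python3 - <<'E'
from h import *
C=cam("wrist");ax=np.array([.6129,-.0045])
K,R,t=C;print("cam pos",-R.T@t)
for uv in [(314,176),(367,180),(300,172),(377,175),(220,237),(456,246),(340,187)]:
    p=ray("wrist",uv,.09,C);v=p[:2]-ax;print(uv,p.round(4),np.hypot(*v).round(4),(np.degrees(np.arctan2(v[1],v[0]))-169.57+180)%360-180)
# shelf corners
print(ray("wrist",(302,13),.063,C),ray("wrist",(155,357),.05,C),ray("wrist",(617,183),.08,C))
E
```

```text
cam pos [0.54175958 0.18313036 0.39469426]
(314, 176) [0.5535 0.1265 0.09  ] 0.1439 -55.176662011705034
(367, 180) [0.6031 0.1372 0.09  ] 0.142 -75.6204336255048
(300, 172) [0.5397 0.1265 0.09  ] 0.15 -50.359493511183615
(377, 175) [0.6107 0.1445 0.09  ] 0.149 -78.72512171313161
(220, 237) [0.4808 0.0405 0.09  ] 0.1396 -8.381534929936521
(456, 246) [0.7113 0.0983 0.09  ] 0.1423 -123.30403636885205
(340, 187) [0.5804 0.1233 0.09  ] 0.1319 -65.31261683672065
[0.50166915 0.26375388 0.063     ] [ 0.42805799 -0.15908392  0.05      ] [0.84465871 0.2033976  0.08      ]
```

```bash
python3 -m crank '[[0.019,0.011,0,-2],[0.0,0.0,0,0],[0,0,-0.04,0],[0,0,-0.04,0],[0,0,-0.02,0],[0,0,0,0]]' 0
python3 - <<'E'
from h import *
s=bot.state();print(s['tool_pos'],s['q'].round(1),s['ee_rot'][:,1],s['force'])
cv2.imwrite("pics/w2.png",get_image("wrist")[:,:,::-1])
E
```

```text
time: 3.85
tool_pos: [0.5789, 0.1296, 0.1642]
ee_rot: [[-0.253, 0.967, 0.007], [0.967, 0.253, 0.001], [-0.001, 0.007, -1.0]]
force: [-0.2, -0.1, 0.8]
grip_width: 0.0003
[0.57886421 0.12963797 0.1642216 ] [  1.3  30.9  80.8   0.   68.  -13.4] [0.96742475 0.25307374 0.00656035] [-0.20959206 -0.14676036  0.75437932]
```

View pics/w2.png

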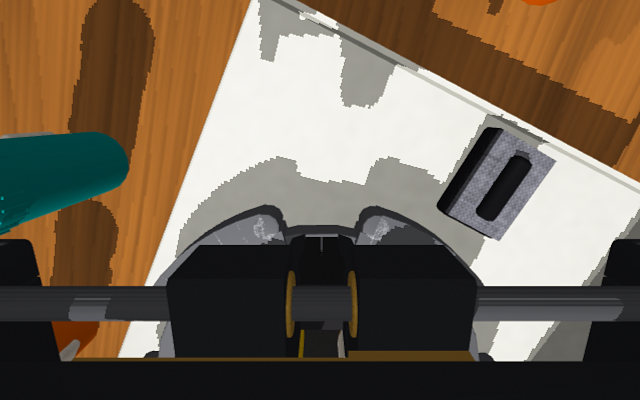

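```bash
python3 -m crank '[[0,0,-0.03,0],[0,0,-0.022,0],[0,0,-0.014,0],[0,-0.001,-0.005,0],[0,0,0,0]]' 0
python3 - <<'E'
from h import *
s=bot.state();print(s['tool_pos'],s['q'].round(1),s['ee_rot'][:,1],s['force'])
cv2.imwrite("pics/w3.png",get_image("wrist")[:,:,::-1])
im=get_image("scene")[:,:,::-1]
cv2.imwrite("pics/s3.png",cv2.resize(im[80:300,180:420],None,fx=2.7,fy=2.7,interpolation=cv2.INTER_CUBIC))
E
```

```text
time: 4.53
tool_pos: [0.5812, 0.1287, 0.0993]
ee_rot: [[-0.253, 0.967, 0.018], [0.968, 0.253, 0.003], [-0.002, 0.018, -1.0]]
force: [-0.6, 1.9, -2.0]
grip_width: 0.0001
[0.58124417 0.12874916 0.09929954] [  1.2  35.2  84.4   0.2  59.4 -13.5] [0.96738517 0.25263465 0.01848422] [-0.58245809  1.93273287 -1.96188717]
```

View pics/w3.png

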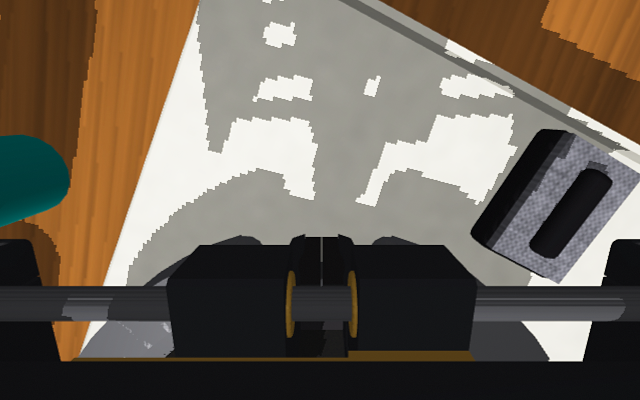

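View pics/s3.png

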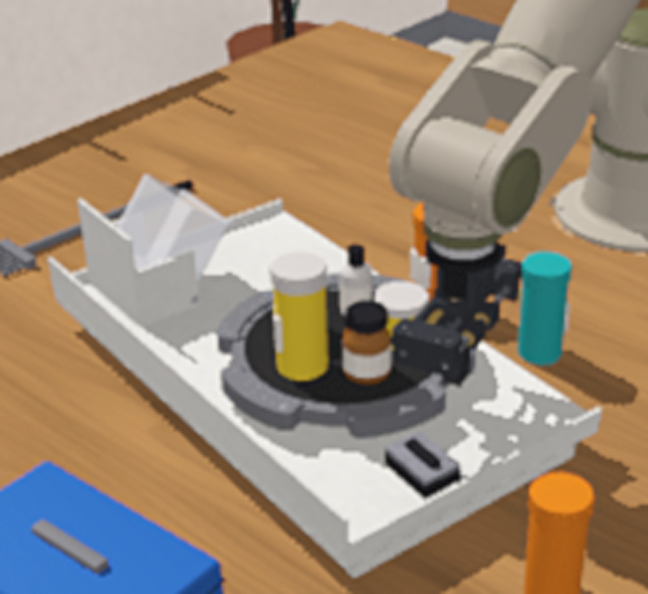

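```bash
python3 -m crank '[[0,0,-0.006,0],[0,0,0,0],[0,0,0,0]]' 0
python3 - <<'E'
import numpy as np
ax=np.array([.6129,-.0045]);r=.1375
for rel in range(-65,61,8):
  t=np.radians(rel+169.57);print(rel,(ax+r*np.array([np.cos(t),np.sin(t)])).round(4))
E
```

```text
time: 5.0
tool_pos: [0.5817, 0.1289, 0.0938]
ee_rot: [[-0.253, 0.967, 0.02], [0.968, 0.253, 0.003], [-0.002, 0.02, -1.0]]
force: [-0.7, 3.1, 1.3]
grip_width: 0.0006
-65 [0.5783 0.1286]
-57 [0.5601 0.1225]
-49 [0.543  0.1139]
-41 [0.5272 0.103 ]
-33 [0.513 0.09 ]
-25 [0.5009 0.0752]
-17 [0.4909 0.0588]
-9 [0.4832 0.0412]
-1 [0.4781 0.0227]
7 [0.4756 0.0037]
15 [ 0.4758 -0.0155]
23 [ 0.4787 -0.0344]
31 [ 0.4842 -0.0528]
39 [ 0.4921 -0.0703]
47 [ 0.5025 -0.0864]
55 [ 0.5149 -0.101 ]
```

```bash
python3 -m crank '[[-0.009,-0.001,0,3],[-0.009,-0.003,0,4],[-0.009,-0.004,0,4],[-0.010,-0.005,0,4]]' 0;  python3 - <<'E'
from h import *
s=bot.state();v=s['tool_pos'][:2]-np.array([.6129,-.0045]);print(np.hypot(*v),(np.degrees(np.arctan2(v[1],v[0]))-169.57+180)%360-180,np.degrees(np.arctan2(s['ee_rot'][1,1],s['ee_rot'][0,1]))-79.57, s['q'][5])
E
```

```text
time: 5.5
tool_pos: [0.5451, 0.1146, 0.0942]
ee_rot: [[-0.502, 0.865, 0.022], [0.865, 0.502, 0.007], [-0.005, 0.023, -1.0]]
force: [0.8, 1.7, -1.7]
grip_width: 0.0003
0.13709214327202246 -49.92137384704213 -49.43989258657696 -30.74406060364324
```

```bash
python3 -m crank '[[-0.0175,-0.011,0,7.5],[-0.0145,-0.013,0,8],[-0.0122,-0.0149,0,8],[-0.010,-0.0165,0,8]]' 0;  cat > p.py <<'E'
from h import *
s=bot.state();v=s['tool_pos'][:2]-np.array([.6129,-.0045]);print(np.hypot(*v),(np.degrees(np.arctan2(v[1],v[0]))-169.57+180)%360-180,np.degrees(np.arctan2(s['ee_rot'][1,1],s['ee_rot'][0,1]))-79.57, s['q'][5])
E
python3 p.py; python3 - <<'E'
from h import *
cv2.imwrite("pics/t4.png",cv2.resize(get_image("top")[110:270,230:460,::-1],None,fx=3.4,fy=3.4,interpolation=cv2.INTER_CUBIC))
im=get_image("scene")[:,:,::-1]
cv2.imwrite("pics/s4.png",cv2.resize(im[80:300,180:420],None,fx=2.7,fy=2.7,interpolation=cv2.INTER_CUBIC))
E
```

```text
time: 6.0
tool_pos: [0.4901, 0.0571, 0.0948]
ee_rot: [[-0.889, 0.458, 0.019], [0.458, 0.889, 0.017], [-0.009, 0.023, -1.0]]
force: [0.9, 1.8, -0.3]
grip_width: 0.0002
0.13735565330650493 -16.228879984055368 -16.81943255200391 -71.10195610303317
```

View pics/s4.png

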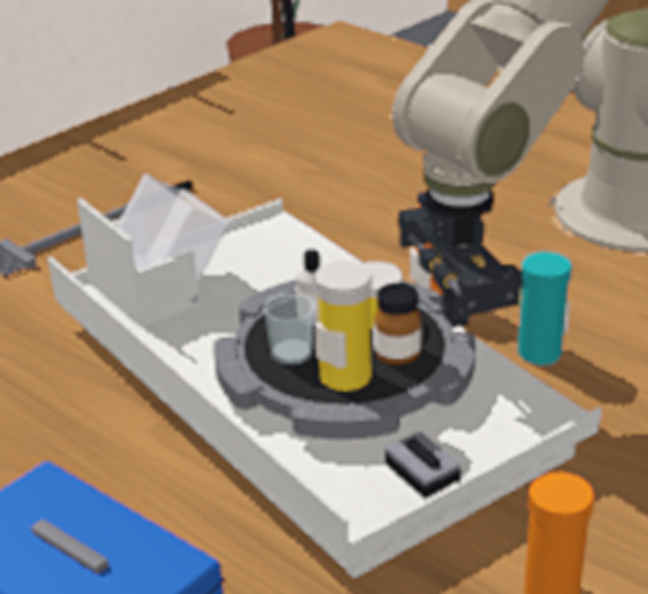

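View pics/t4.png

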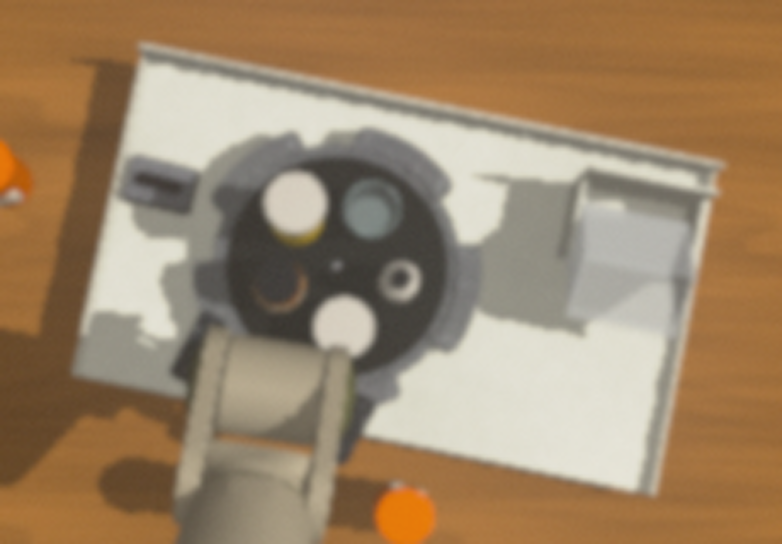

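```bash
python3 -m crank '[[-0.0074,-0.0158,-0.001,8],[-0.0055,-0.0185,0,8],[-0.0025,-0.019,0,8],[0.0002,-0.0192,0,8]]' 0; python3 p.py
```

```text
time: 6.6
tool_pos: [0.4763, -0.0161, 0.0945]
ee_rot: [[-0.997, -0.082, 0.009], [-0.081, 0.996, 0.023], [-0.011, 0.022, -1.0]]
force: [-0.2, 0.7, -0.7]
grip_width: 0.0003
0.13706832755193252 15.305101211531564 15.113760653067231 -112.59091026248393
```

```bash
python3 -m crank '[[0.0023,-0.0187,-0.001,8],[0.0052,-0.0185,0,7],[0.008,-0.0175,0,7],[0.0055,-0.0095,0,4],[0.001,-0.002,0,0],[0,0,0,0]]' 0; python3 p.py;  python3 - <<'E'
from h import *
cv2.imwrite("pics/t5.png",cv2.resize(get_image("top")[110:270,230:460,::-1],None,fx=3.4,fy=3.4,interpolation=cv2.INTER_CUBIC))
E
```

```text
time: 7.35
tool_pos: [0.5016, -0.0842, 0.0941]
ee_rot: [[-0.863, -0.506, -0.001], [-0.506, 0.863, 0.023], [-0.011, 0.02, -1.0]]
force: [-1.0, 0.5, 0.4]
grip_width: 0.0004
0.1368873573846468 46.02292584149029 40.81037771738204 -144.516824849934
```

View pics/t5.png

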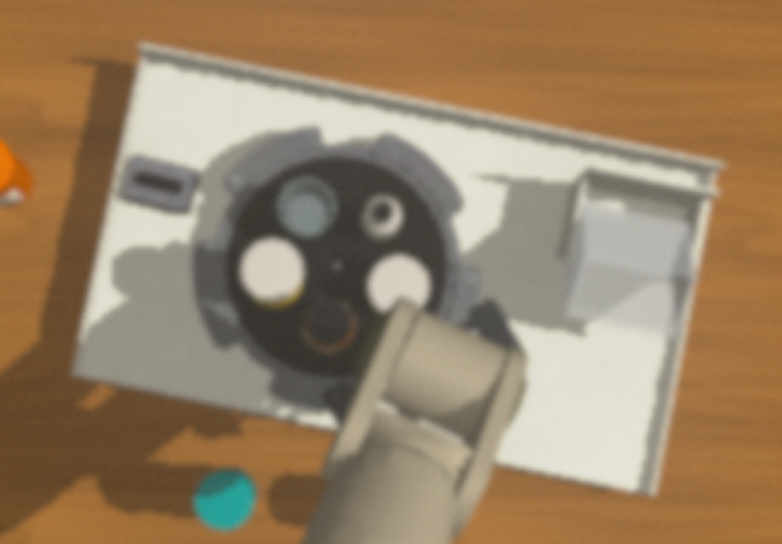

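```bash
python3 -m crank '[[-0.001,0.002,0,0],[0,0,0.025,0],[0,0,0.03,0],[-0.002,0.003,0.02,0],[-0.01,0.03,0,-8],[-0.010,0.03,0,-10],[-0.003,0.03,0,-10],[0.002,0.025,0,-10],[0.0,0,0,-8],[0,0,0,-8],[0,0,0,0]]' 0; python3 p.py;  python3 - <<'E'
from h import *
C=cam("top");p=ray("top",(272/3.4+229.65,270/3.4+109.65),.2145,C);v=p[:2]-np.array([.6129,-.0045]);print(p,np.hypot(*v),np.degrees(np.arctan2(v[1],v[0]))-169.57)
cv2.imwrite("pics/w6.png",get_image("wrist")[:,:,::-1])
cv2.imwrite("pics/t6.png",cv2.resize(get_image("top")[110:270,230:460,::-1],None,fx=3.4,fy=3.4,interpolation=cv2.INTER_CUBIC))
E
```

```text
time: 8.78
tool_pos: [0.4742, 0.0438, 0.1723]
ee_rot: [[-0.901, 0.433, 0.02], [0.433, 0.901, 0.013], [-0.012, 0.02, -1.0]]
force: [-0.1, 0.1, -0.5]
grip_width: 0.0004
0.14683543598998675 -8.780636404978935 -15.23416341379584 -74.14602560296403
[0.59704242 0.05590733 0.2145    ] 0.0624540453068618 -64.86111673803596
```

View pics/w6.png

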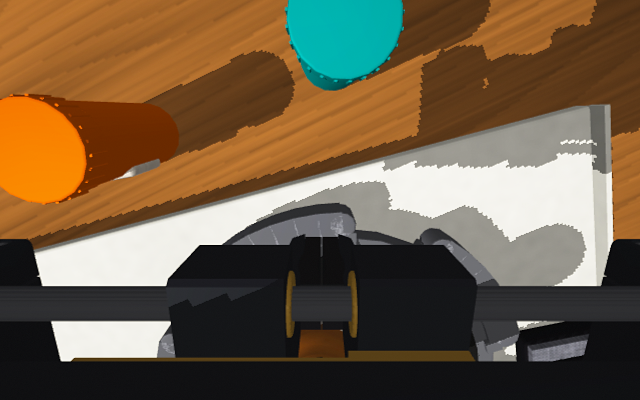

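View pics/t6.png

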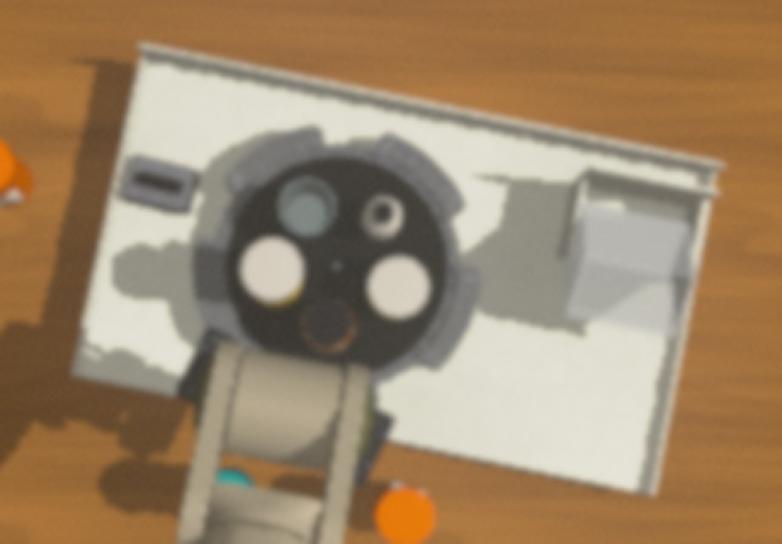

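```bash
python3 - <<'E'
from h import *
C=cam("wrist");ax=np.array([.6129,-.0045])
for uv in [(356,214),(421,234)]:
    p=ray("wrist",uv,.09,C);v=p[:2]-ax;print(p.round(4),np.hypot(*v).round(4),(np.degrees(np.arctan2(v[1],v[0]))-169.57+180)%360-180)
for rel in(-28,-29,):
  t=np.radians(rel+169.57);print(ax+.1375*np.array([np.cos(t),np.sin(t)]))
E
```

```text
[0.486  0.0665 0.09  ] 0.1454 -18.774306699641983
[0.5191 0.1012 0.09  ] 0.1413 -37.99675949870536
[0.50518688 0.08096423]
[0.50669485 0.08283107]
```

```bash
python3 -m crank '[[0.011,0.018,0,-5],[0.012,0.017,0,-5],[0.007,0.003,0,-3],[0,0,0,0]]' 0; python3 p.py;  python3 - <<'E'
from h import *
cv2.imwrite("pics/w7.png",get_image("wrist")[:,:,::-1])
E
```

```text
time: 9.38
tool_pos: [0.505, 0.0824, 0.1723]
ee_rot: [[-0.782, 0.623, 0.022], [0.623, 0.782, 0.008], [-0.012, 0.02, -1.0]]
force: [-0.2, -0.4, 0.2]
grip_width: 0.0002
0.13854944011595213 -28.400065860571345 -28.092319970674843 -55.886798052842934
```

View pics/w7.png

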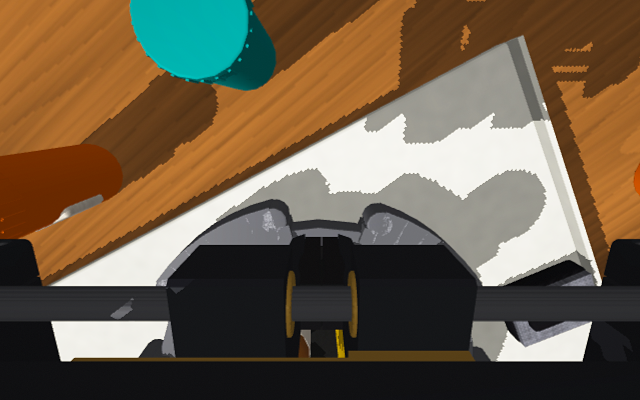

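```bash
python3 -m crank '[[0,0,-0.035,0],[0,0,-0.028,0],[0,0,-0.014,0],[0,0,-0.001,0],[0,0,0,0]]' 0; python3 p.py
```

```text
time: 10.05
tool_pos: [0.5047, 0.0812, 0.094]
ee_rot: [[-0.786, 0.618, 0.025], [0.618, 0.786, 0.008], [-0.015, 0.022, -1.0]]
force: [0.0, 0.3, 0.1]
grip_width: 0.0005
0.13802938134067722 -27.9263709974272 -27.7473561111143 -56.52645599054087
```

```bash
python3 -m crank '[[-0.0043,-0.0057,0,3],[-0.0055,-0.008,0,4],[-0.0047,-0.008,0,4],[-0.0077,-0.0177,0,8],[-0.0051,-0.0185,0,8],[-0.0025,-0.0191,0,8],[0.0002,-0.0192,0,8],[0.0019,-0.012,0,5],[0,0,0,0]]' 0; python3 p.py;python3 - <<'E'
from h import *
cv2.imwrite("pics/t8.png",cv2.resize(get_image("top")[110:270,230:460,::-1],None,fx=3.4,fy=3.4,interpolation=cv2.INTER_CUBIC))
im=get_image("scene")[:,:,::-1]
cv2.imwrite("pics/s8.png",cv2.resize(im[80:300,180:420],None,fx=2.7,fy=2.7,interpolation=cv2.INTER_CUBIC))
E
```

```text
time: 11.18
tool_pos: [0.4785, -0.0294, 0.1018]
ee_rot: [[-0.979, -0.201, 0.02], [-0.2, 0.979, 0.029], [-0.025, 0.024, -0.999]]
force: [-0.3, 0.4, -0.4]
grip_width: 0.0004
0.13664110702989107 20.92566507528477 22.00808849796931 -121.58701522184259
```

View pics/t8.png

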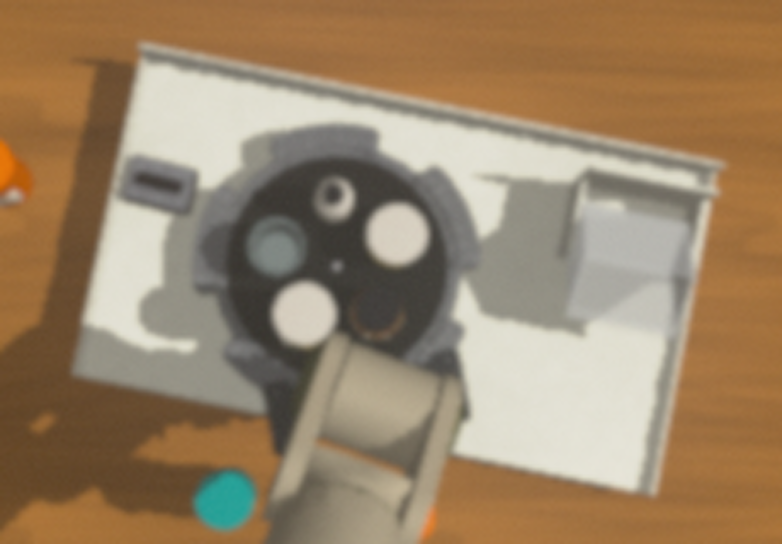

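View pics/s8.png

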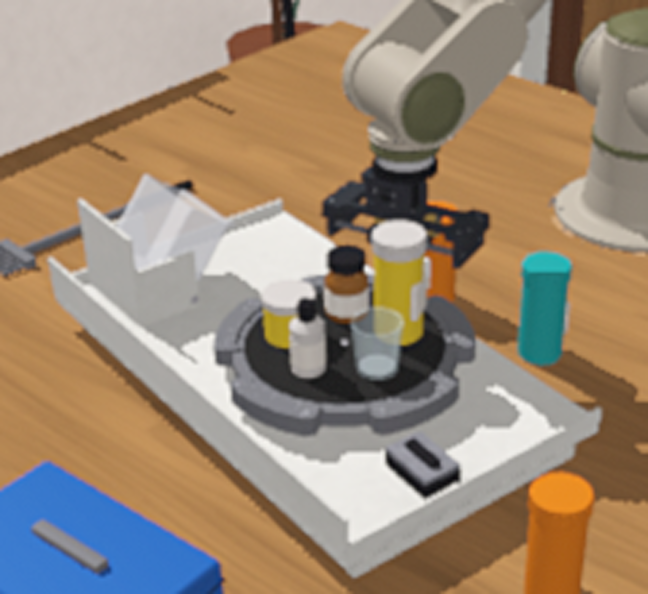

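```bash
python3 -m crank '[[-0.001,0,-0.007,0],[0.002,-0.008,-0.001,4],[0.0038,-0.012,-0.001,4],[0.0035,-0.009,-0.001,4],[0.0015,-0.004,-0.001,2],[0,0,0,0]]' 0; python3 p.py;python3 - <<'E'
from h import *
C=cam("top");p=ray("top",(304/3.4+229.65,313/3.4+109.65),.2145,C);v=p[:2]-np.array([.6129,-.0045]);print(p,np.hypot(*v),np.degrees(np.arctan2(v[1],v[0]))-169.57)
cv2.imwrite("pics/t9.png",cv2.resize(get_image("top")[110:270,230:460,::-1],None,fx=3.4,fy=3.4,interpolation=cv2.INTER_CUBIC))
E
```

```text
time: 12.02
tool_pos: [0.4875, -0.0589, 0.0888]
ee_rot: [[-0.9, -0.437, 0.01], [-0.436, 0.899, 0.035], [-0.024, 0.027, -0.999]]
force: [0.3, -0.4, -0.2]
grip_width: 0.0005
0.1366813150477802 33.87308672699476 36.329573275399454 -139.12840611751957
[0.55796949 0.02587999 0.2145    ] 0.06277184753199337 -18.515326485118777
```

View pics/t9.png

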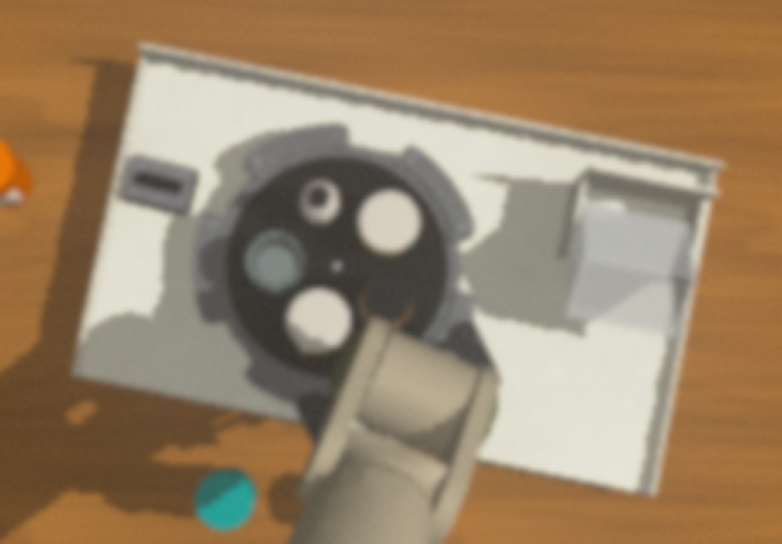

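```bash
cat > a.py <<'E'
from h import *
im=get_image("top");C=cam("top");ax=np.array([.6129,-.0045])
hsv=cv2.cvtColor(im,cv2.COLOR_RGB2HSV)
# cap candidates: light pixels within liner disc
m=np.zeros(im.shape[:2],np.uint8)
yy,xx=np.mgrid[0:400,0:640]
cc=proj("top",[*ax,.0875],C)
m[(im.min(2)>150)&(np.hypot(xx-cc[0],yy-cc[1])<33)]=1
n,l,st,ce=cv2.connectedComponentsWithStats(m)
for i in range(1,n):
    if st[i,4]>60:
        for z in(.2145,.1425):
            p=ray("top",ce[i],z,C);v=p[:2]-ax;print(st[i,4],ce[i].round(1),z,np.hypot(*v).round(4),round(((np.degrees(np.arctan2(v[1],v[0]))-169.57)+180)%360-180,1))
E
python3 a.py
```

```text
225 [344.1 174.6] 0.2145 0.0562 134.4
225 [344.1 174.6] 0.1425 0.064 139.0
205 [323.9 202.7] 0.2145 0.0597 -4.4
205 [323.9 202.7] 0.1425 0.0558 -5.2
```

```bash
python3 -m crank '[[0.0015,-0.005,0.002,1],[0.0018,-0.0035,0,1],[0,0,0,0]]' 0; python3 p.py; python3 a.py
```

```text
time: 12.5
tool_pos: [0.4908, -0.0672, 0.091]
ee_rot: [[-0.883, -0.47, 0.009], [-0.469, 0.882, 0.036], [-0.024, 0.028, -0.999]]
force: [0.2, 0.2, 0.2]
grip_width: 0.0007
0.13726483667679076 37.587864908175675 38.44550259995485 -141.9780587550944
226 [343.5 173.9] 0.2145 0.056 137.3
226 [343.5 173.9] 0.1425 0.064 141.7
175 [325.6 202.4] 0.2145 0.0576 0.5
175 [325.6 202.4] 0.1425 0.0535 0.3
```

```bash
python3 -m crank '[[-0.001,0.003,0,0],[0,0,0.03,0],[0,0,0.045,0],[-0.01,-0.03,0.03,0],[-0.03,-0.05,0.02,0],[-0.03,-0.05,0.0,0],[-0.03,-0.05,0.0,0],[-0.03,-0.05,0.0,0],[-0.03,-0.05,0.0,0],[0,0,0,0],[0,0,0,0]]' 0; python3 a.py; python3 - <<'E'
from h import *
cv2.imwrite("pics/t10.png",cv2.resize(get_image("top")[110:270,230:460,::-1],None,fx=3.4,fy=3.4,interpolation=cv2.INTER_CUBIC))
im=get_image("scene")[:,:,::-1]
cv2.imwrite("pics/s10.png",cv2.resize(im[80:300,180:420],None,fx=2.7,fy=2.7,interpolation=cv2.INTER_CUBIC))
E
```

```text
time: 13.92
tool_pos: [0.3711, -0.3092, 0.219]
ee_rot: [[-0.918, -0.394, -0.042], [-0.394, 0.919, -0.012], [0.043, 0.006, -0.999]]
force: [-0.9, -0.3, 0.2]
grip_width: 0.0003
228 [343.5 173.9] 0.2145 0.0557 137.4
228 [343.5 173.9] 0.1425 0.0638 141.8
240 [324.5 204. ] 0.2145 0.0633 -1.6
240 [324.5 204. ] 0.1425 0.0596 -2.1
```

View pics/t10.png

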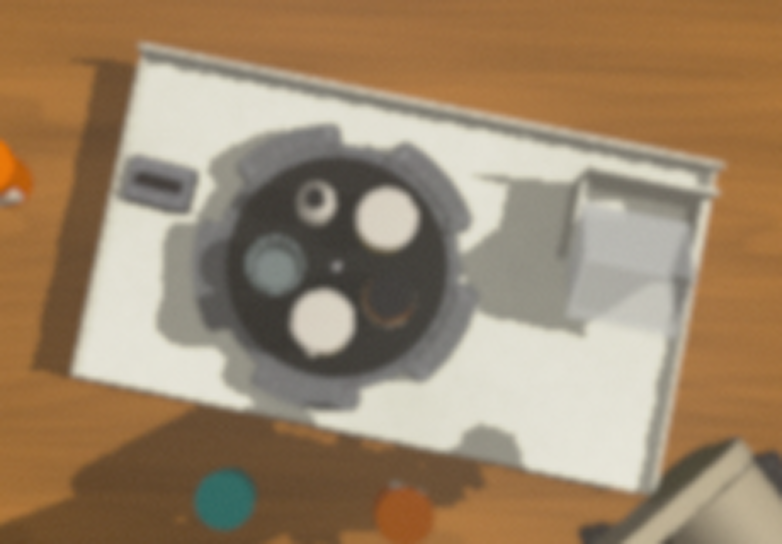

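View pics/s10.png

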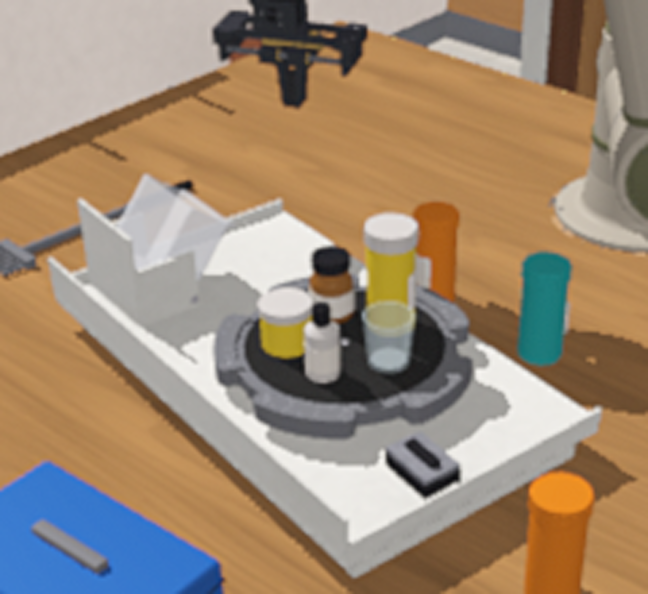

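```bash
python3 - <<'E'
from h import *
from scipy.optimize import minimize
im=get_image("scene");C=cam("scene");ax=np.array([.6129,-.0045])
hsv=cv2.cvtColor(im,cv2.COLOR_RGB2HSV)
print("axis px",proj("scene",[*ax,.0875],C), ray("scene",(345/2.7+180,343/2.7+80),.0875,C))
for d in silhouettes("scene","canister"):
    m=d['pixels'];ys,xs=np.nonzero(m);print(d['score'],m.sum(),xs.min(),xs.max(),ys.min(),ys.max())
# cap in scene: fit cylinder hull for angle,r on cap+body mask
th=np.linspace(0,2*np.pi,40)
best=[d['pixels'] for d in silhouettes("scene","canister") if 300<np.nonzero(d['pixels'])[1].mean()<336]
if best:
    m=best[0].astype(np.uint8)
    res=[]
    for r in np.arange(.056,.07,.002):
        for a in np.arange(-12,13,1):
            t=np.radians(a+169.57);c=ax+r*np.array([np.cos(t),np.sin(t)])
            P=[proj("scene",[c[0]+.0285*np.cos(q),c[1]+.0285*np.sin(q),z],C) for z in(.0875,.2145) for q in th]
            h=cv2.convexHull(np.array(P,np.float32)*16).astype(int);k=np.zeros_like(m);cv2.fillConvexPoly(k,h,1,shift=4)
            # ignore lower part (occluded by cup): 
            ymax=np.nonzero(m)[0].min()+24
            res.append(((k[:ymax]^m[:ymax]).sum(),round(r,3),a))
    print(sorted(res)[:8])
s=bot.state();print(s['time'],s['joint_vel'].round(2))
E
```

```text
axis px [307.27868207 205.47927266] [0.61802454 0.00217553 0.0875    ]
0.77 524 332 349 155 190
0.71 1016 375 398 256 306
0.59 686 371 390 173 214
0.56 215 174 223 159 181
14.225 [-0.34  0.12 -0.16 -0.02 -0.02 -0.09]
```

```bash
python3 -m crank '[[0,0.02,0.03,-10],[0,0.027,0.025,-10],[0,0.027,0.02,-10],[0,0.027,0,-10],[0,0.027,0,-10],[0,0.027,0,-10],[0,0.027,0,-10],[0,0.027,0,-10],[0,0.027,0,-10],[0,0.027,0,-10],[0,0.027,0,-10],[0,0.027,0,-10]]' 0; python3 -m crank '[[0,0,0,-10],[0,0,0,-10],[0,0,0,-10],[0,0,0,-10],[0,0,0,-10],[0,0,0,-10],[0,0,0,0]]' 0; python3 - <<'E'
from h import *
cv2.imwrite("pics/w11.png",get_image("wrist")[:,:,::-1]);print(bot.state()['q'])
C=cam("wrist");print(-C[1].T@C[2])
E
```

```text
time: 15.72
tool_pos: [0.37, 0.0196, 0.2972]
ee_rot: [[0.184, 0.983, 0.017], [0.982, -0.184, 0.039], [0.041, 0.009, -0.999]]
force: [0.1, -0.4, 0.2]
grip_width: 0.0004
time: 16.6
tool_pos: [0.3688, 0.0231, 0.2978]
ee_rot: [[0.951, 0.306, 0.044], [0.306, -0.952, 0.003], [0.043, 0.011, -0.999]]
force: [-0.5, 0.1, -0.1]
grip_width: 0.0003
[-15.31472179  -5.75567506 106.06952422   0.8526853   77.31587436
  56.57670892]
[0.4258141  0.04352233 0.42875347]
```

View pics/w11.png

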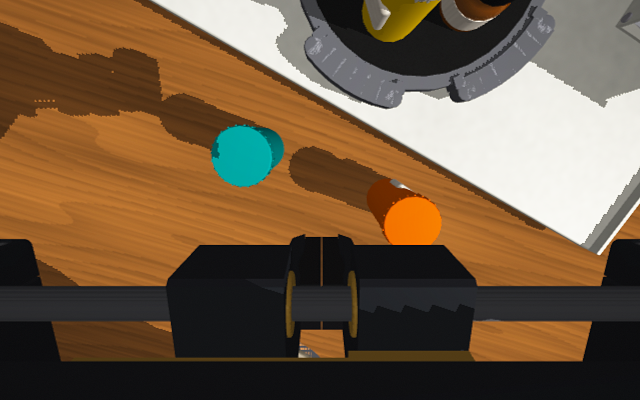

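```bash
python3 -m crank '[[0.02,0,0.02,-9],[0.025,0,0.02,-9],[0.025,0,0.02,-9],[0.02,0,0.02,0],[0,0,0,0],[0,0,0,0]]' 0; python3 - <<'E'
from h import *
cv2.imwrite("pics/w12.png",get_image("wrist")[:,:,::-1])
C=cam("wrist");print(-C[1].T@C[2]);print("axis px",proj("wrist",[.6129,-.0045,.0875],C))
E
```

```text
time: 17.4
tool_pos: [0.4601, 0.0237, 0.3789]
ee_rot: [[0.988, -0.152, 0.038], [-0.152, -0.988, -0.016], [0.04, 0.01, -0.999]]
force: [0.5, -0.8, -0.8]
grip_width: 0.0003
[0.52015797 0.01625058 0.50983474]
axis px [322.73793865  46.81401292]
```

View pics/w12.png

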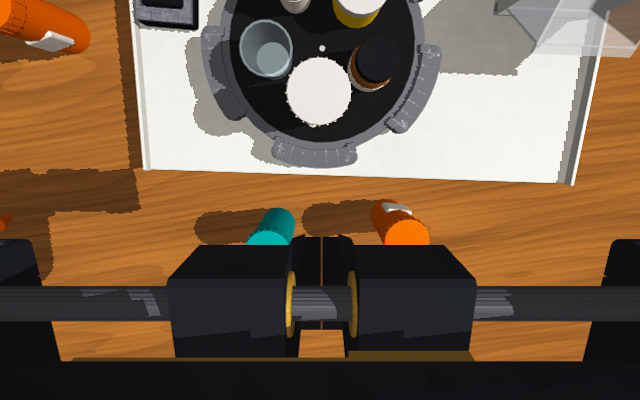

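```bash
python3 - <<'E'
from h import *
im=get_image("wrist");C=cam("wrist")
m=(im[30:140,260:380].min(2)>205).astype(np.uint8)
n,l,st,ce=cv2.connectedComponentsWithStats(m)
i=1+np.argmax(st[1:,4]);print(st[i],ce[i]+[260,30])
q=np.argwhere(l==i)[:,::-1].astype(np.float32);(cx,cy),rad=cv2.minEnclosingCircle(q);cx+=260;cy+=30;print(cx,cy,rad)
d=ray("wrist",(322,48),.0875,C);c=ray("wrist",(cx,cy),.2145,C);c2=ray("wrist",ce[i]+[260,30],.2145,C)
a=ray("wrist",(148,170),.05,C);b=ray("wrist",(573,185),.05,C);e=a-b;yaw=np.degrees(np.arctan2(-e[0],e[1]));print("dot",d,"yaw",yaw,np.linalg.norm(e))
for k in(c,c2):
    v=(k-d)[:2];print(k,np.hypot(*v),(np.degrees(np.arctan2(v[1],v[0]))-180-yaw+180)%360-180)
E
```

```text
[  27   28   64   67 3305] [318.6429652   90.57881997]
318.625732421875 90.60234069824219 33.426021575927734
dot [ 0.61178856 -0.00354176  0.0875    ] yaw -10.921817285856505 0.6096673701305453
[0.55084358 0.01049896 0.2145    ] 0.06254145194439914 -2.051808782705905
[0.55086049 0.0104812  0.2145    ] 0.06252098500145087 -2.0394317171703733
```

```bash
python3 -m crank '[[0,0,0,0],[0,0,0,0],[0,0,0,0],[0,0,0,0]]' 0; python3 a.py; python3 -c "
from workcell import *
print(bot.state()['force'],workorder.sign_off())"
```

```text
time: 18.0
tool_pos: [0.459, 0.0237, 0.3787]
ee_rot: [[0.988, -0.152, 0.038], [-0.152, -0.988, -0.016], [0.04, 0.01, -0.999]]
force: [0.3, -0.1, -0.9]
grip_width: 0.0001
223 [343.6 173.8] 0.2145 0.0561 137.3
223 [343.6 173.8] 0.1425 0.0642 141.7
239 [324.5 204.1] 0.2145 0.0634 -1.6
239 [324.5 204.1] 0.1425 0.0597 -2.0
the job is handed in; nothing more can be done
[ 0.15493452 -0.59182536  0.48270925] None
```

I turned the turntable about 172° counter-clockwise, so the tall yellow canister now stands at the front. I did it in two strokes with the closed fingertips in the rim notches. Then I lifted the gripper clear and handed the job in at about 18 s of the 72 s allowed.

- **Canister position:** it ended about 2° short of dead front. The top camera gave -1.6° and the wrist camera -2.0°. Its distance from the axis was 62.5–63 mm, against the 62 mm given. My measurements are good to about 2°, so I did not nudge it further.
- **At rest:** the angle was unchanged between the measurement after release and the last one before hand-in.
- **Other things:** in the last pictures everything on the turntable was upright and the bin and magnet looked undisturbed. Tool force readings between moves stayed below about 4 N. The gripper was well above everything at the end.
- **Checks that failed or disagreed:**
  - The scene camera put the turntable axis roughly 8 mm from where the top and wrist cameras put it. Those two agreed within about 2 mm, so I used them.
  - The canister cross-check I tried in the scene camera found no usable outline of it.

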